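Eject the test cartridge and catch it on the chute

ROBOT

A 7-joint arm with a two-finger parallel gripper is mounted at the origin on the work surface. World frame = base frame: x ahead of the robot, y to its left, z up, the work surface at z = 0. Lengths are in m, angles in rad, forces in N, time in s.
With the tool pointing down it reaches from about 0.4 to 0.85 m from the base axis. Payload 4.5 kg.
Tool frame: the origin (TCP) lies on the centre line of the jaws, within the pads' length; the fingertips stand 14 mm ahead of it and the grasp point (between the pads) lies 5 mm behind it; y points along the fingers, z is the direction in which the jaws open and shut, and the axes are right-handed (so a half turn about y gives the same grasp; the last joint's range is limited). The gripper opens to 88 mm and grips with 3 to 60 N. Pads are 18 mm wide; open, the fingers measure 123 mm over their backs; the gripper's body (75 mm by 187 mm) begins 45 mm behind the grasp point.
Start: joints at [-1.136, 0.689, -0.195, 1.565, 0.157, 0.902, -0.215], TCP at [0.244, 0.575, 0.253] pointing down, gripper open.
Joint ranges: [-3.01, 3.01], [-0.46, 2.08], [-1.47, 1.51], [0.13, 2.56], [-1, 4.14], [0.04, 2.09], [-2.66, 2.66]. Speed limits (rad/s): [2.57, 2.57, 3.14, 3.14, 3.14, 3.14, 3.14].

INTERFACE

Orientations are given as a unit quaternion [x, y, z, w].
In Python, from plant import get_state, imaging, job gives the robot as it stands.
- The arm moves only by the tool send_rows, never from a script. Its argument "motion" is a list that holds one entry, the list of rows, each a list of 7 numbers: the turn, a rotation vector about the tool's x, y, z scaled (see below), then the shift along the tool's x, y, z scaled (see below), then the gripper's target within -1 to 1 (shut at 1, half-way at 0, fully open at -1). In form: [[[rx, ry, rz, tx, ty, tz, gripper], ...]]. A call has exactly 5 rows; each row shifts and turns the commanded pose from where the row before left it, along the tool's axes as they then stand; what a row does not reach is not made up. The controller multiplies each number of a shift by 0.02 m and each number of a turn by 0.08 rad. A row lasts 1/12 s, in which the tool goes at most 41.7 mm and 7.16 degrees, less where a joint would pass 70% of its speed; a pose out of reach is approached as far as the arm can. A call with a number of a shift or a turn outside -1 to 1 is refused whole. A call with a gripper value outside its range is refused whole. The fingers move at their own pace and stop on an object; "force" is the grip in N (left out, the last holds). Time passes only in rows, so rows that do not move let the fingers close, or fill a call up. It gives the time, the measured TCP pose, the force and the opening at its end, in the units of the state.
- get_state(): the state, without advancing time (a new reading comes with each control period).
- imaging.snapshot(name): name is "scene" or "top" or "wrist"; returns a dict with "img" (400x640x3 uint8, red, green, blue), "camera_matrix" (3x3 intrinsics, pixels), "R" (3x3) and "t" (3): a world point X has camera coordinates R X + t; the wrist camera has in their place "hand_eye" (4x4, takes a point from camera to tool coordinates, whose origin is the TCP and whose axes are the tool frame's). Camera axes: x right, y down, z forward; pixel columns grow to the right and rows downward; lengths in m; the calibration is good to about 2 mm. A picture is of the moment at which its call begins: read the wrist's pose just before it. There is no depth.
- job.finish_job(): hands the job in, once; it reports no verdict.
The state is a dict: "clock": time; "q": joint angles; "qd": joint speeds; "joint_torque": joint torques, N m; "tool_pos": TCP position; "eef_rot": TCP orientation; "contact_force": force on the tool from outside, world axes, zero at the start; "moment": the same for the moment, N m; "opening": opening from 0.0 (shut) to 1.0 (fully open).
Only numpy, scipy, OpenCV 4.12 (cv2) and the standard library are available. Lean on these libraries where they do the work, as an engineer would, in place of code of your own. Each camera call takes 0.05 s, during which the arm holds its last target.

TASK

Press the eject key of the cartridge reader down with one finger so that the test cartridge pops out of its pocket, and with the other finger stop the cartridge on the sloping chute before it slides off into the discard tray. Do not lift the cartridge, and leave everything else on the bench where it is. Finish while holding: the key still pressed down and the cartridge resting still against the finger, flat on the chute and out of its pocket.

Things in the scene. Friction and masses are not known exactly. Their poses are not given: they have to be found in the camera images.
- chute: Sloping grey chute of the cartridge reader. x points UP the slope (18 degrees above level), y level across it, to the key's side, z square to the slope. Origin: at the height of the sliding surface, over the pocket's centre. Pocket: x -26 to +27 mm, 6 mm deep. Open chute: from x -26 to its end at x -150 mm, 38 mm wide inside, side walls 4 mm thick, standing 4 mm above the sliding surface.
- reader: The reader, a white bench instrument fixed at a varying place and heading. Origin: on the bench under the chute's point x = -90 mm; x level, towards its head; y to the key's side; z up. Base 275 x 140 mm, 30 mm tall; head 108 mm tall from x 135 to 220 mm, behind the pocket. Below the chute's low end an open discard tray, 90 x 98 mm, walls 26 mm.
- cartridge: Test cartridge to eject: white plastic block 50 x 34 x 22 mm (x, y, z), dark window and round well on top, about 60 g. Origin: centre of its underside. It starts in the pocket, 50 mm side along the chute, its top 16 mm above the sliding surface. Once lifted over the pocket's edge it slips down the slick chute and is off the end in about half a second unless something stands in its way.
- eject_key (a joint): Travel of the eject key: 0 up, 0.010 m fully down; it moves vertically and springs back when let go. About 4 N to start, 9 N fully down. The ejector under the cartridge rises as far as the key goes down: the cartridge comes free at about 6 mm and stands 4 mm clear of the pocket's edge at full travel. Held down means beyond 4 mm.
- key_top (a point): Centre of the top of the eject key (moves with it): a level black key 40 x 40 mm beside the chute, 55 mm across from the chute's centre line, abreast of the chute's x = -90 mm. Its top is 77 mm above the bench when up, 67 mm fully down; the chute surface abreast of it is at 58 mm. So a second fingertip, as low as the one on the key, bars the chute and clears its walls. Housing round the key: 64 mm tall.
- spare_a: A spare cartridge like the one in the reader, lying on the bench on the chute's -y side; bystander, leave alone. Origin: centre of its underside.
- spare_b: Another spare cartridge on the bench, on the key's side; bystander. Origin: centre of its underside.
- tip_box: Blue box with yellow lid for pipette tips, 120 x 85 x 62 mm; bystander. Origin: centre of its underside.
- reagent: Amber reagent bottle, 52 mm diameter, 115 mm tall; bystander. Origin: centre of its underside.
- jar: Small white jar, 48 mm diameter, 55 mm tall; bystander. Origin: centre of its underside.
- tube_rack: Steel rack with capped sample tubes, 110 x 60 mm, 88 mm tall; bystander. Origin: centre of its underside.
Things that resemble listed ones, but are neither listed nor needed, are in the scene too. What is shaped like the cartridge but green or purple is not meant.

How it is judged:
By the outcome, as a careful person would: the job done as asked, in the order asked, and still so for the second after the job is handed in, while the arm keeps its last pose, push and grip.
It also fails if it takes over 29 s, if anything falls off the work surface, if the arm or the gripper's body presses on something with over 40 N, if the wrist force passes 120 N, or if a joint passes its speed limit or range.

## Working session

There is one attempt and no reset: what is moved stays moved. The work goes in short steps, Python scripts to look and compute and a tool call to move; the robot and the scene stay as the last step left them, time stands still between calls to the robot, and variables do not carry over. Pictures are saved under pics/ and viewed, and the job is handed in when it is done.

Besides the shell and the picture viewer there is one more tool, called by a JSON object that holds its "op" and its "data". send_rows: Moves the arm, as the interface text tells. Its arguments: {"type":"object","properties":{"motion":{"type":"array"},"force":{"type":"number"}},"required":["motion"]}

```bash
mkdir -p pics; ls
python3 - <<'E'
from plant import get_state, imaging
import cv2,numpy as np
s=get_state()
for k,v in s.items(): print(k,np.round(v,4))
for n in ["scene","top"]:
    d=imaging.snapshot(n); cv2.imwrite(f"pics/{n}0.png",d["img"][:,:,::-1])
    np.savez(f"{n}0.npz",**d)
    print(n,d["camera_matrix"],d["R"],d["t"])
E
```

```text
pics
clock 0.0
q [-1.1362  0.69   -0.1945  1.5663  0.1573  0.9025 -0.2151]
qd [ 0.0007  0.0005  0.0005  0.0001 -0.0005 -0.002  -0.0004]
joint_torque [ 2.00000e-04 -5.27544e+01 -1.26670e+00 -1.53426e+01 -5.26000e-02
  6.70000e-03  2.00000e-04]
tool_pos [0.2436 0.5749 0.2519]
eef_rot [ 0.6936 -0.1408  0.1406 -0.6923]
contact_force [0.1228 0.3706 0.0716]
moment [-0.0165  0.0081  0.0229]
opening 0.9986
scene [[456.8762531    0.         324.3333959 ]
 [  0.         456.8762531  207.61108227]
 [  0.           0.           1.        ]] [[-0.80835447  0.58864964 -0.00739254]
 [ 0.45051763  0.61048594 -0.65141445]
 [-0.37894184 -0.52990425 -0.75868608]] [ 0.46176076 -0.22180007  1.23140996]
top [[490.56917875   0.         322.13550863]
 [  0.         490.56917875 200.71635339]
 [  0.           0.           1.        ]] [[ 0.02726545 -0.9994205   0.02037785]
 [-0.99548471 -0.02900096 -0.09038327]
 [ 0.09092187 -0.01782149 -0.99569855]] [-0.01293009  0.59818385  1.11476015]
```

View pics/scene0.png

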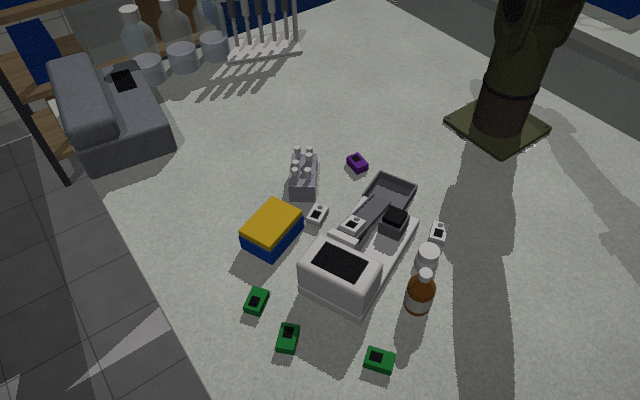

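View pics/top0.png

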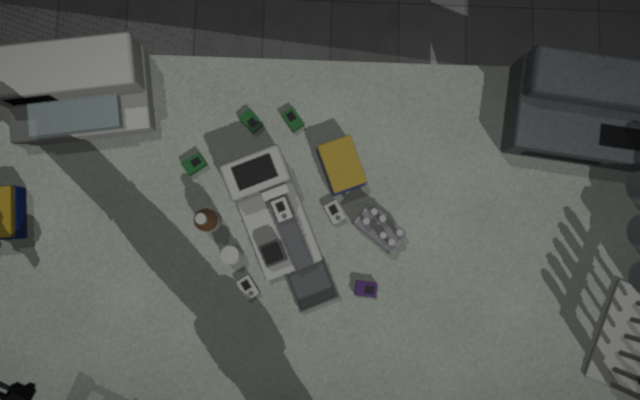

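Run:
```python
import cv2,numpy as np
for n,(x0,y0,x1,y1) in {"top":(215,140,345,315),"scene":(290,160,430,320)}.items():
    im=cv2.imread(f"pics/{n}0.png")[y0:y1,x0:x1]
    s=min(800/(x1-x0),600/(y1-y0)); s=int(s)
    im=cv2.resize(im,None,fx=s,fy=s,interpolation=cv2.INTER_CUBIC)
    im=cv2.convertScaleAbs(im,alpha=1.4,beta=10)
    for v in range(x0-x0%10+10,x1,10):
        cv2.line(im,((v-x0)*s,0),((v-x0)*s,6 if v%50 else 20),(0,0,255),1)
        if v%20==0: cv2.putText(im,str(v),((v-x0)*s-10,16),0,.35,(0,0,255),1)
    for v in range(y0-y0%10+10,y1,10):
        cv2.line(im,(0,(v-y0)*s),(6,(v-y0)*s),(0,0,255),1)
        if v%20==0: cv2.putText(im,str(v),(8,(v-y0)*s+4),0,.35,(0,0,255),1)
    cv2.imwrite(f"pics/{n}0c.png",im); print(n,s)
```

```text
top 3
scene 3
```

View pics/top0c.png

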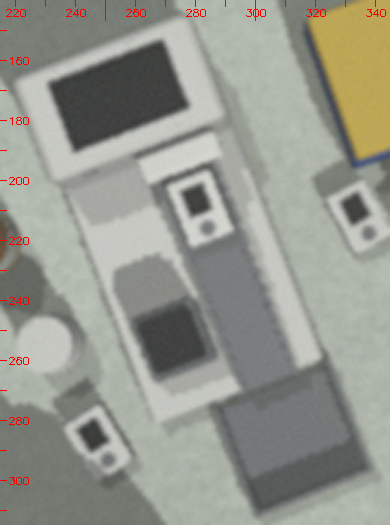

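View pics/scene0c.png

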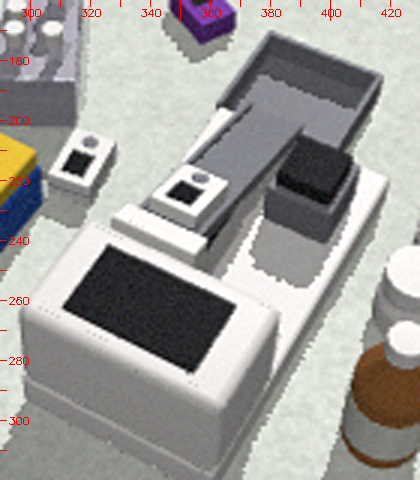

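```bash
cat > h.py <<'E'
import numpy as np,cv2
from scipy.optimize import least_squares
D={n:dict(np.load(f"{n}0.npz")) for n in ["top","scene"]}
def proj(d,X):
    c=np.asarray(X)@d["R"].T+d["t"]; p=c@d["camera_matrix"].T; return p[:,:2]/p[:,2:]
c18,s18=np.cos(np.radians(18)),np.sin(np.radians(18))
def ch(x,y,z): # chute->reader
    return [ .09*c18+x*c18-z*s18, y, .058+.09*s18+x*s18+z*c18]
def r2w(p,X):
    X=np.asarray(X); c,s=np.cos(p[2]),np.sin(p[2])
    return np.c_[p[0]+c*X[:,0]-s*X[:,1],p[1]+s*X[:,0]+c*X[:,1],X[:,2]]
key=[[.02,.075,.077],[.02,.035,.077],[-.02,.035,.077],[-.02,.075,.077]]
cart=[ch(.025,.017,.016),ch(.025,-.017,.016),ch(-.025,-.017,.016),ch(-.025,.017,.016)]
head=[[.22,.07,.108],[.22,-.07,.108],[.135,-.07,.108],[.135,.07,.108]]
base=[[.22,.07,.03],[.22,-.07,.03],[-.055,-.07,.03],[-.055,.07,.03]]
chs=[ch(-.026,.019,0),ch(-.026,-.019,0),ch(-.15,-.019,0),ch(-.15,.019,0)]
E
python3 - <<'E'
from h import *
obs=[("top",cart,[(270,201),(285,196),(293.3,218.3),(279,223.3)]),
("scene",cart,[(366,221.7+1),(0,0),(0,0),(352.7,215)])]
obs=[("top",cart,[(270,201),(285,196),(293.3,218.3),(279,223.3)]),("top",key,[(260,246),(279,240),(286,257),(267,266)])]
def f(p):
    return np.concatenate([(proj(D[n],r2w(p,X))-np.array(o)).ravel() for n,X,o in obs])
r=least_squares(f,[.5,.1,.4]); print(r.x,np.degrees(r.x[2]),np.round(r.fun.reshape(-1,2),1))
np.save("p.npy",r.x)
for n,(x0,y0,x1,y1) in {"top":(215,140,345,315),"scene":(290,160,430,320)}.items():
    im=cv2.imread(f"pics/{n}0.png")[y0:y1,x0:x1]
    im=cv2.resize(im,None,fx=4 if n=="scene" else 3,fy=4 if n=="scene" else 3,interpolation=cv2.INTER_CUBIC); s=4 if n=="scene" else 3
    im=cv2.convertScaleAbs(im,alpha=1.4,beta=10)
    for X,c in [(key,(0,0,255)),(cart,(0,200,0)),(head,(255,0,0)),(base,(255,0,255)),(chs,(0,255,255))]:
        u=(proj(D[n],r2w(r.x,X))+.5-[x0,y0])*s
        cv2.polylines(im,[np.int32(u*8)],True,c,1,cv2.LINE_AA,3)
    cv2.imwrite(f"pics/{n}0o.png",im)
E
```

```text
[0.49689013 0.05980922 0.40472126] 23.18882002383846 [[ 0.6  0.4]
 [ 0.3 -0.4]
 [ 0.3 -1.8]
 [ 0.  -1.1]
 [ 1.   1.8]
 [-1.1  1.1]
 [-1.5  1.1]
 [ 0.5 -1.1]]
```

View pics/top0o.png

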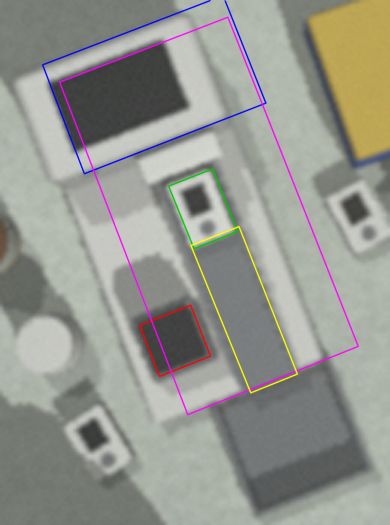

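View pics/scene0o.png

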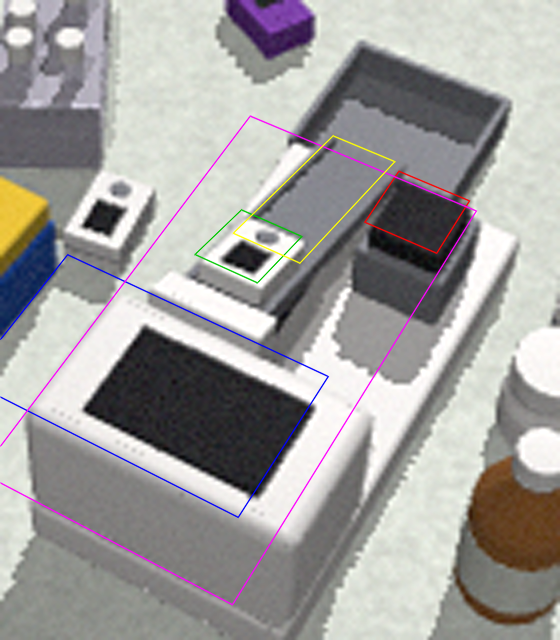

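```bash
cat > plan.py <<'E'
import numpy as np,sys
from plant import get_state
from scipy.spatial.transform import Rotation as R
def tgt_R(yaw,flip=False):
    # tool y down, tool z along +-reader y
    s=-1 if flip else 1
    z=s*np.array([-np.sin(yaw),np.cos(yaw),0]); y=np.array([0,0,-1.]); x=np.cross(y,z)
    return R.from_matrix(np.c_[x,y,z])
def show(pos,yaw,flip=False):
    s=get_state(); Rc=R.from_quat(s["eef_rot"]); Rt=tgt_R(yaw,flip)
    rv=(Rc.inv()*Rt).as_rotvec(); d=Rc.inv().apply(np.array(pos)-s["tool_pos"])
    dt=Rt.inv().apply(np.array(pos)-s["tool_pos"])
    print("t",s["clock"],"q7",s["q"][6],"turn units",np.round(rv/.08,3),"shift units in current",np.round(d/.02,3),"in target frame",np.round(dt/.02,3))
E
python3 - <<'E'
from plan import *; from plant import imaging
s=get_state(); print(np.round(R.from_quat(s["eef_rot"]).as_matrix(),3))
for f in (0,1): show([.477,.081,.25],.405,f)
d=imaging.snapshot("wrist"); print(np.round(d["hand_eye"],4)); print(d["camera_matrix"])
E
```

```text
[[ 0.921 -0.001  0.39 ]
 [-0.39  -0.002  0.921]
 [ 0.    -1.    -0.002]]
t 0.1 q7 -0.21510213057240862 turn units [ 1.9000e-02 -1.0071e+01 -7.0000e-03] shift units in current [ 20.377   0.132 -18.192] in target frame [  0.992   0.1   -27.298]
t 0.1 q7 -0.21510213057240862 turn units [8.0000e-03 2.9199e+01 2.4000e-02] shift units in current [ 20.377   0.132 -18.192] in target frame [-0.992  0.1   27.298]
[[ 5.000e-04  9.605e-01  2.782e-01 -7.160e-02]
 [ 2.000e-04 -2.782e-01  9.605e-01 -1.322e-01]
 [ 1.000e+00 -4.000e-04 -3.000e-04  1.400e-03]
 [ 0.000e+00  0.000e+00  0.000e+00  1.000e+00]]
[[290.17269521   0.         320.6625524 ]
 [  0.         290.17269521 205.66451982]
 [  0.           0.           1.        ]]
```

{"op": "send_rows", "data": {"motion": [[[0,-1,0,0.74,0,-0.67,0.15],[0,-1,0,0.69,0,-0.72,0.15],[0,-1,0,0.63,0,-0.78,0.15],[0,-1,0,0.56,0,-0.83,0.15],[0,-1,0,0.5,0,-0.87,0.15]]]}}

```text
clock: 0.57
tool_pos: [0.2865, 0.4838, 0.2525]
eef_rot: [0.707, 0.001, -0.001, -0.707]
contact_force: [0.9, -0.1, 0.1]
opening: 0.646
```

{"op": "send_rows", "data": {"motion": [[[0,-1,0,0.43,0,-0.9,0.15],[0,-1,0,0.35,0,-0.93,0.15],[0,-1,0,0.28,0,-0.96,0.15],[0,-1,0,0.2,0,-0.98,0.15],[0,-1,0,0.12,0,-1,0.15]]]}}

```text
clock: 0.98
tool_pos: [0.3292, 0.3934, 0.2526]
eef_rot: [0.693, 0.142, -0.142, -0.693]
contact_force: [0.5, 0.1, 0.8]
opening: 0.425
```

Run:
```python
from plan import *
show([.477,.081,.25],.405)
```

```text
t 0.9833 q7 0.6452973769962499 turn units [ 0.003 -0.022 -0.004] shift units in current [  0.665   0.132 -17.268] in target frame [  0.636   0.128 -17.269]
```

{"op": "send_rows", "data": {"motion": [[[0,0,0,0,0,-1,0.15],[0,0,0,0,0,-1,0.15],[0,0,0,0,0,-1,0.15],[0,0,0,0,0,-1,0.15],[0,0,0,0,0,-1,0.15]]]}}

```text
clock: 1.4
tool_pos: [0.3681, 0.3013, 0.2526]
eef_rot: [0.693, 0.14, -0.14, -0.693]
contact_force: [0.7, -0.2, -0.4]
opening: 0.423
```

{"op": "send_rows", "data": {"motion": [[[0,0,0,0,0,-1,0.15],[0,0,0,0,0,-1,0.15],[0,0,0,0,0,-1,0.15],[0,0,0,0,0,-1,0.15],[0,0,0,0,0,-1,0.15]]]}}

```text
clock: 1.82
tool_pos: [0.4069, 0.2092, 0.2526]
eef_rot: [0.693, 0.14, -0.14, -0.693]
contact_force: [-0.3, -0.8, 0.0]
opening: 0.423
```

{"op": "send_rows", "data": {"motion": [[[0,0,0,0,0,-1,0.15],[0,0,0,0,0,-1,0.15],[0,0,0,0,0,-1,0.15],[0,0,0,0,0,-1,0.15],[0,0,0,0,0,-1,0.15]]]}}

```text
clock: 2.23
tool_pos: [0.4458, 0.117, 0.2526]
eef_rot: [0.693, 0.14, -0.14, -0.693]
contact_force: [-0.3, 0.5, -0.1]
opening: 0.427
```

{"op": "send_rows", "data": {"motion": [[[0,0,0,0,0,-1,0.15],[0,0,0,0,0,0,0.15],[0,0,0,0,0,0,0.15],[0,0,0,0,0,0,0.15],[0,0,0,0,0,0,0.15]]]}}

```text
clock: 2.65
tool_pos: [0.4529, 0.101, 0.2528]
eef_rot: [-0.693, -0.141, 0.141, 0.693]
contact_force: [-0.4, 0.3, 0.2]
opening: 0.425
```

Run:
```python
from plan import *; from plant import imaging; import cv2
show([.477,.081,.25],.405)
s=get_state()
d=imaging.snapshot("wrist"); np.savez("w1.npz",pos=s["tool_pos"],q=s["eef_rot"],**d)
cv2.imwrite("pics/w1.png",d["img"][:,:,::-1])
im=d["img"][:,:,::-1]
```

```text
t 2.65 q7 1.2438796447837437 turn units [-0.01  -0.047  0.003] shift units in current [ 0.719  0.138 -1.389] in target frame [ 0.714  0.139 -1.392]
```

View pics/w1.png

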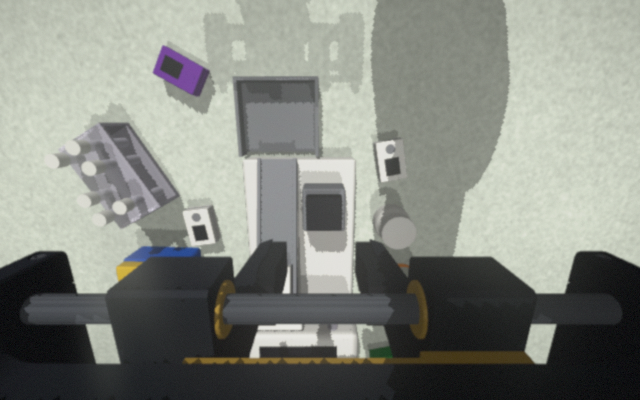

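```bash
cat >> h.py <<'E'
from scipy.spatial.transform import Rotation as Ro
def wd(f):
    d=dict(np.load(f)); T=np.eye(4); T[:3,:3]=Ro.from_quat(d["q"]).as_matrix(); T[:3,3]=d["pos"]
    W=np.linalg.inv(T@d["hand_eye"]); d["R"]=W[:3,:3]; d["t"]=W[:3,3]; return d
def overlay(im,d,p,x0,y0,x1,y1,s,out,shapes):
    im=cv2.resize(im[y0:y1,x0:x1],None,fx=s,fy=s,interpolation=cv2.INTER_CUBIC)
    for X,c in shapes:
        u=(proj(d,r2w(p,X))+.5-[x0,y0])*s
        cv2.polylines(im,[np.int32(u*8)],True,c,1,cv2.LINE_AA,3)
    for v in range(x0-x0%10+10,x1,10): cv2.putText(im,str(v),(int((v-x0)*s)-10,10),0,.35,(0,0,255),1); cv2.line(im,((v-x0)*s,12),((v-x0)*s,16),(0,0,255))
    for v in range(y0-y0%10+10,y1,10): cv2.putText(im,str(v),(6,int((v-y0)*s)+4),0,.35,(0,0,255),1);cv2.line(im,(0,(v-y0)*s),(5,(v-y0)*s),(0,0,255))
    cv2.imwrite(out,im)
E
python3 - <<'E'
from h import *
d=wd("w1.npz"); p=np.load("p.npy")
overlay(cv2.imread("pics/w1.png"),d,p,225,145,365,265,5,"pics/w1o.png",[(key,(0,0,255)),(chs,(0,255,255)),(base,(255,0,255))])
overlay(cv2.imread("pics/w1.png"),d,p,225,145,365,265,5,"pics/w1c.png",[])
E
```

```text
(no output)
```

View pics/w1o.png

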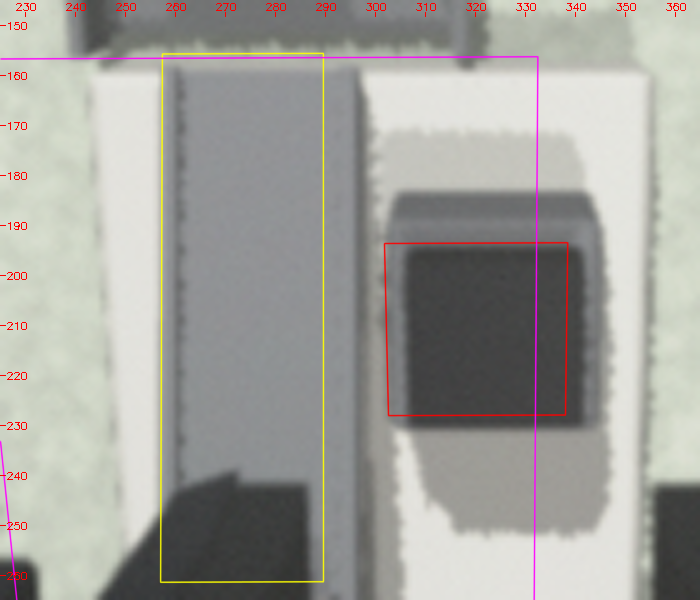

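View pics/w1c.png

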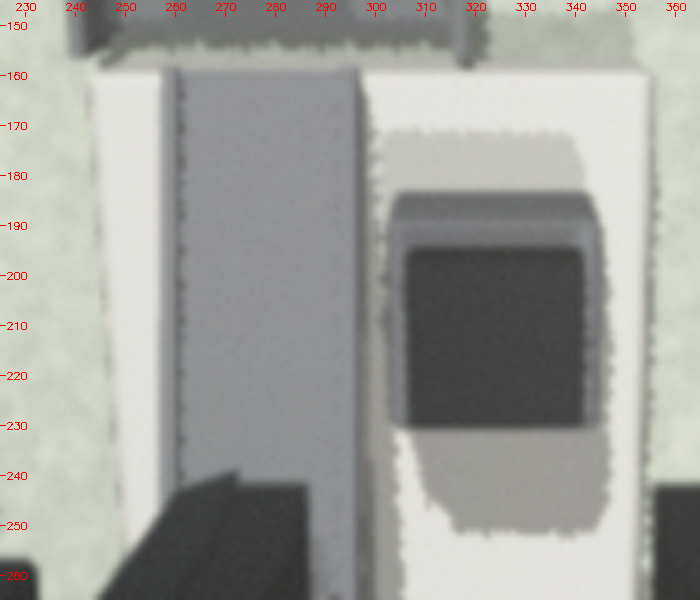

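```bash
python3 - <<'E'
from h import *
d=wd("w1.npz"); p0=np.load("p.npy")
K=[key[i] for i in (3,2,1,0)]
ko=np.array([(342,195),(306,195),(305.8,230.5),(342.3,230.5)])-.0
out=[ch(-.15,-.023,.004),ch(-.15,.023,.004),ch(-.08,-.023,.004),ch(-.08,.023,.004)]
oo=np.array([257.5,297.5,257,298.])
rows=None
def f(p):
    a=(proj(d,r2w(p,K))-ko).ravel(); b=proj(d,r2w(p,out))[:,0]-oo
    return np.r_[a,b[:2]]
r=least_squares(f,p0); print(r.x,np.degrees(r.x[2]),np.round(r.fun,1))
p=r.x; np.save("p1.npy",p)
outl=[out[0],out[1],ch(.0,.023,.004),ch(0,-.023,.004)]
overlay(cv2.imread("pics/w1.png"),d,p,225,145,365,265,5,"pics/w1o2.png",[(key,(0,0,255)),(chs,(0,255,255)),(outl,(0,255,0))])
overlay(cv2.imread("pics/top0.png"),D["top"],p,215,140,345,315,3,"pics/top0o2.png",[(key,(0,0,255)),(chs,(0,255,255)),(outl,(0,255,0)),(cart,(255,0,0))])
overlay(cv2.imread("pics/scene0.png"),D["scene"],p,290,160,430,320,3,"pics/scene0o2.png",[(key,(0,0,255)),(chs,(0,255,255)),(outl,(0,255,0)),(cart,(255,0,0))])
E
python3 - <<'E'
import cv2,numpy as np
a=[cv2.imread(f"pics/{n}") for n in ("top0o2.png","scene0o2.png")]
h=max(i.shape[0] for i in a)
a=[cv2.copyMakeBorder(i,0,h-i.shape[0],0,0,cv2.BORDER_CONSTANT) for i in a]
cv2.imwrite("pics/both.png",np.hstack(a))
E
```

```text
[0.49706464 0.06521448 0.39368862] 22.556696572748994 [ 0.6  0.7  0.   0.5  0.5 -0.8 -0.7 -0.5  0.1 -0.6]
```

View pics/w1o2.png

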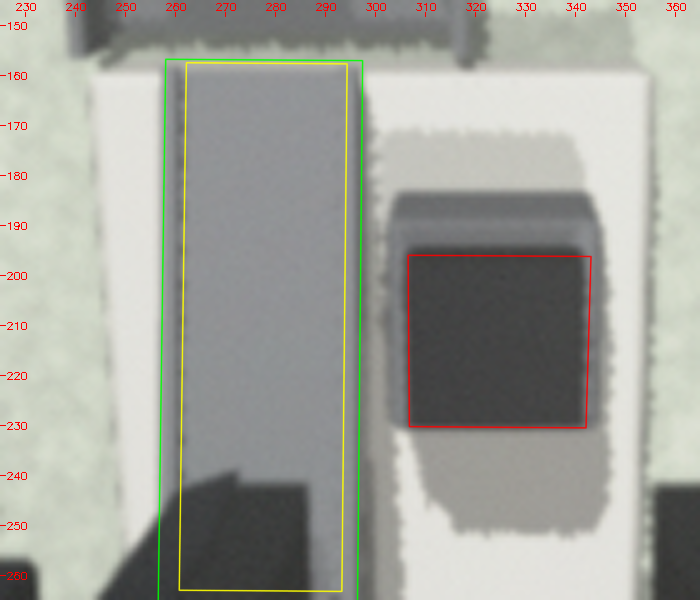

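View pics/both.png

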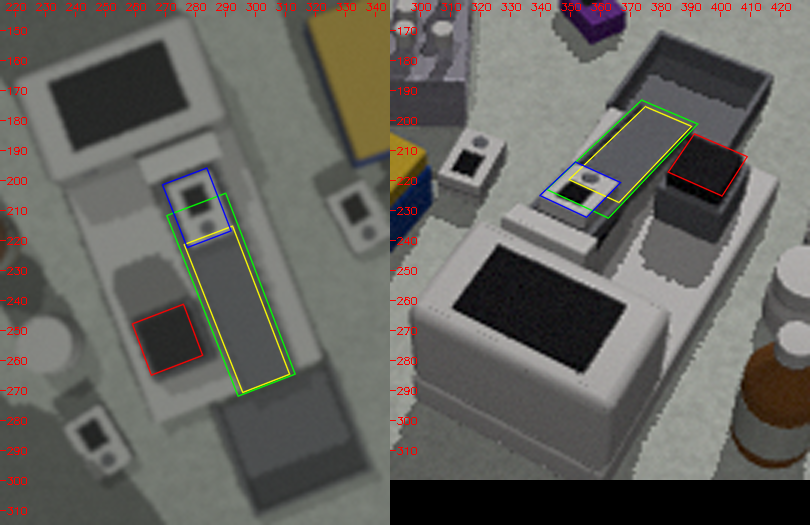

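Run:
```python
from plan import *
show([.4773,.0852,.11],.407)
```

```text
t 2.7 q7 1.2440273585676176 turn units [-0.009 -0.068  0.003] shift units in current [ 0.813  7.139 -1.207] in target frame [ 0.808  7.14  -1.207]
```

{"op": "send_rows", "data": {"motion": [[[0,-0.07,0,0.4,0.5,-0.6,0.15],[0,0,0,0.4,0.65,-0.6,0.15],[0,0,0,0,1,0,0.15],[0,0,0,0,1,0,0.15],[0,0,0,0,1,0,0.15]]]}}

```text
clock: 3.12
tool_pos: [0.4775, 0.0848, 0.169]
eef_rot: [-0.692, -0.143, 0.142, 0.693]
contact_force: [0.3, -0.2, 1.1]
opening: 0.426
```

{"op": "send_rows", "data": {"motion": [[[0,0,0,0,1,0,0.15],[0,0,0,0,1,0,0.15],[0,0,0,0,1,0,0.15],[0,0,0,0,0,0,0.15],[0,0,0,0,0,0,0.15]]]}}

```text
clock: 3.53
tool_pos: [0.4768, 0.0847, 0.1094]
eef_rot: [-0.693, -0.142, 0.143, 0.693]
contact_force: [-0.5, -0.2, -0.3]
opening: 0.427
```

Run:
```python
from h import *; from plan import *; from plant import imaging
show([.4773,.0852,.081],.407)
s=get_state(); d=imaging.snapshot("wrist"); np.savez("w2.npz",pos=s["tool_pos"],q=s["eef_rot"],**d)
cv2.imwrite("pics/w2.png",d["img"][:,:,::-1])
for n in("top","scene"):
    d=imaging.snapshot(n); im=d["img"][:,:,::-1]
    x0,y0,x1,y1=(215,160,345,310) if n=="top" else (290,130,450,280)
    cv2.imwrite(f"pics/{n}2.png",cv2.resize(im[y0:y1,x0:x1],None,fx=4,fy=4,interpolation=cv2.INTER_CUBIC))
```

```text
t 3.5333 q7 1.1101217467247857 turn units [-0.005 -0.004 -0.022] shift units in current [0.035 1.418 0.013] in target frame [0.033 1.418 0.014]
```

View pics/w2.png

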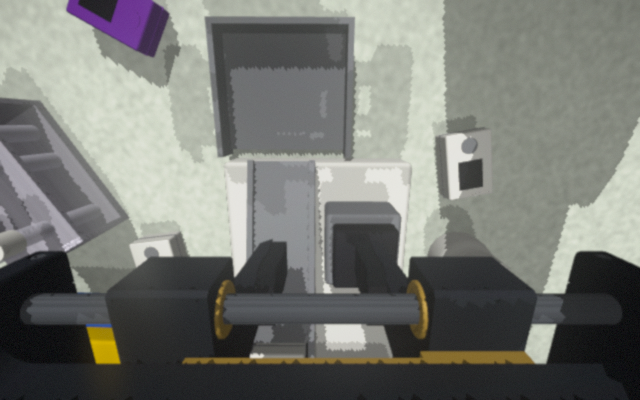

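View pics/scene2.png

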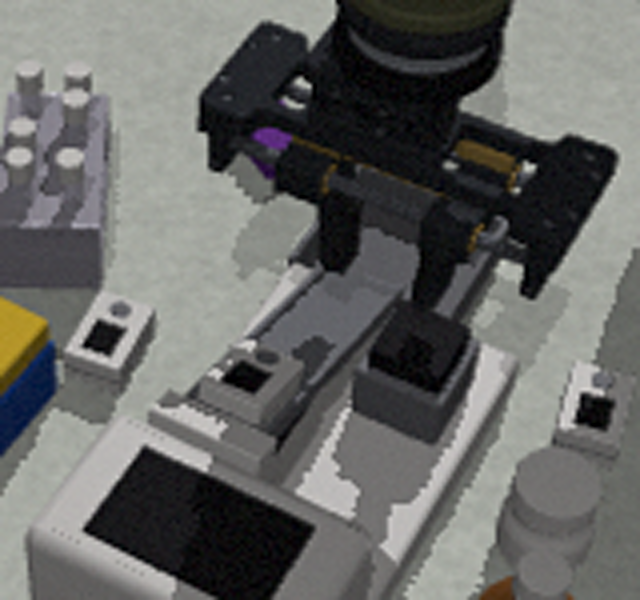

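Run:
```python
from h import *
d=wd("w2.npz"); Rm=Ro.from_quat(d["q"]).as_matrix()
p=np.array([.4965,.0635,.407])
im=cv2.imread("pics/scene2.png"); w=cv2.imread("pics/w2.png")[140:320,200:440]; w=cv2.resize(w,None,fx=3,fy=3,interpolation=cv2.INTER_CUBIC)
def dr(X,c):
    u=(proj(D["scene"],X)+.5-[290,130])*4; cv2.polylines(im,[np.int32(u)],True,c,1)
    u=(proj(d,X)+.5-[200,140])*3; cv2.polylines(w,[np.int32(u)],True,c,1)
for s in(-1,1):
    t=np.array([[a,.014,s*b] for a,b in((-.009,.01875),(.009,.01875),(.009,.03625),(-.009,.03625))])@Rm.T+d["pos"]
    dr(t,(0,255,0))
    t[:,2]=.077; dr(t,(0,255,255))
dr(r2w(p,key),(0,0,255)); dr(r2w(p,chs),(255,255,0))
cv2.imwrite("pics/s2o.png",im); cv2.imwrite("pics/w2o.png",w)
```

```text
(no output)
```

View pics/s2o.png

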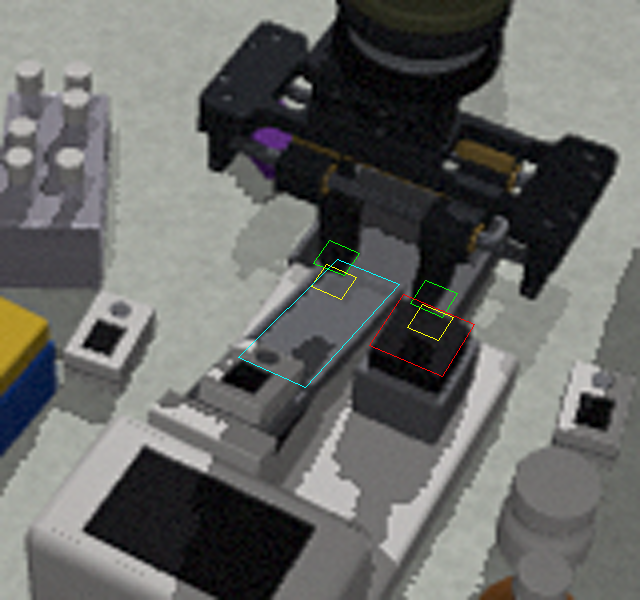

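View pics/w2o.png

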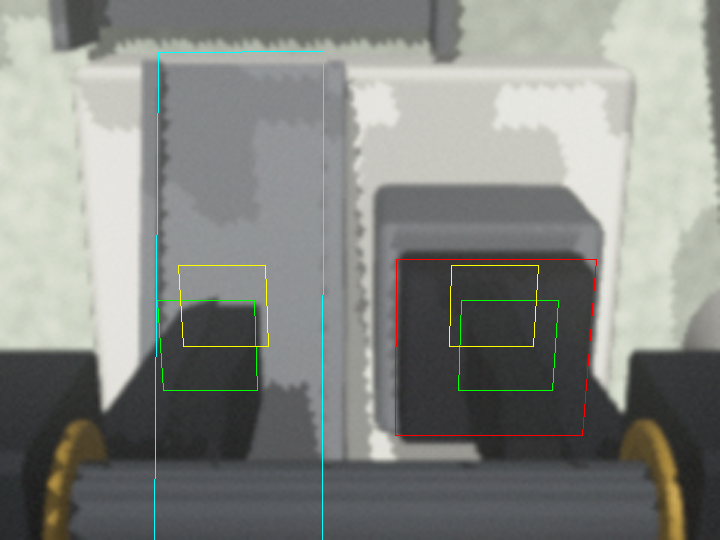

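{"op": "send_rows", "data": {"motion": [[[0,0,0,0,0.1,0.1,0.15],[0,0,0,0,0.3,0,0.15],[0,0,0,0,0.3,0,0.15],[0,0,0,0,0.1,0,0.15],[0,0,0,0,0,0,0.15]]]}}

```text
clock: 4.1
tool_pos: [0.4763, 0.0855, 0.0931]
eef_rot: [0.693, 0.142, -0.143, -0.693]
contact_force: [-0.4, 0.3, 0.0]
opening: 0.422
```

Run:
```python
from h import *; from plan import *; from plant import imaging
show([.4773,.0852,.081],.407)
print(get_state()["contact_force"])
d=imaging.snapshot("scene"); im=d["img"][:,:,::-1]
x0,y0,x1,y1=(290,130,450,280)
cv2.imwrite(f"pics/scene3.png",cv2.resize(im[y0:y1,x0:x1],None,fx=4,fy=4,interpolation=cv2.INTER_CUBIC))
```

```text
t 4.1 q7 1.0872674572632905 turn units [ 0.001 -0.027 -0.015] shift units in current [ 0.041  0.604 -0.033] in target frame [ 0.041  0.604 -0.034]
[-0.39112892  0.29387924  0.04048707]
```

View pics/scene3.png

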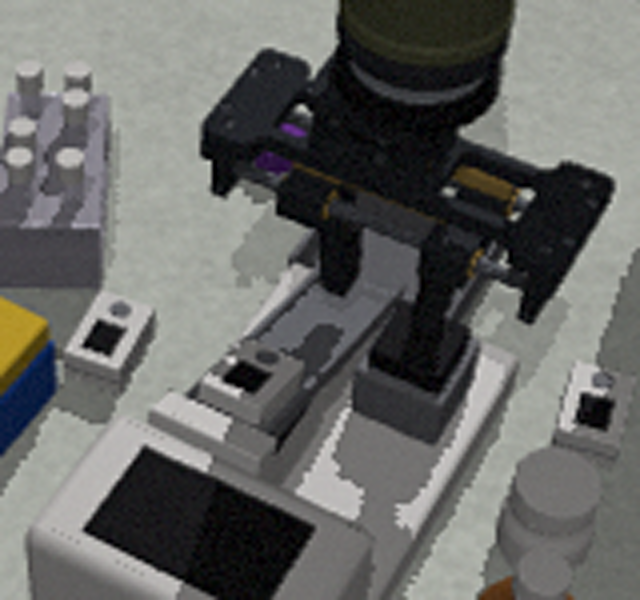

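{"op": "send_rows", "data": {"motion": [[[0,0,0,0,0.15,0,0.15],[0,0,0,0,0.15,0,0.15],[0,0,0,0,0.15,0,0.15],[0,0,0,0,0.15,0,0.15],[0,0,0,0,0,0,0.15]]]}}

```text
clock: 4.57
tool_pos: [0.4769, 0.0857, 0.0819]
eef_rot: [0.693, 0.142, -0.142, -0.693]
contact_force: [-1.2, -0.3, 9.1]
opening: 0.421
```

Run:
```python
from h import *; from plan import *; from plant import imaging
show([.4773,.0852,.081],.407)
s=get_state();print(s["contact_force"],s["moment"])
d=imaging.snapshot("wrist"); np.savez("w4.npz",pos=s["tool_pos"],q=s["eef_rot"],**d);cv2.imwrite("pics/w4.png",d["img"][:,:,::-1])
d=imaging.snapshot("scene"); im=d["img"][:,:,::-1]
x0,y0,x1,y1=(290,130,450,280)
cv2.imwrite(f"pics/scene4.png",cv2.resize(im[y0:y1,x0:x1],None,fx=4,fy=4,interpolation=cv2.INTER_CUBIC))
```

```text
t 4.5667 q7 1.0744495652092259 turn units [ 0.004 -0.027  0.008] shift units in current [ 0.01   0.044 -0.031] in target frame [ 0.01   0.044 -0.031]
[-1.15081073 -0.26418714  9.10088112] [1.13834912e-01 2.30896851e-01 2.77605387e-06]
```

View pics/scene4.png

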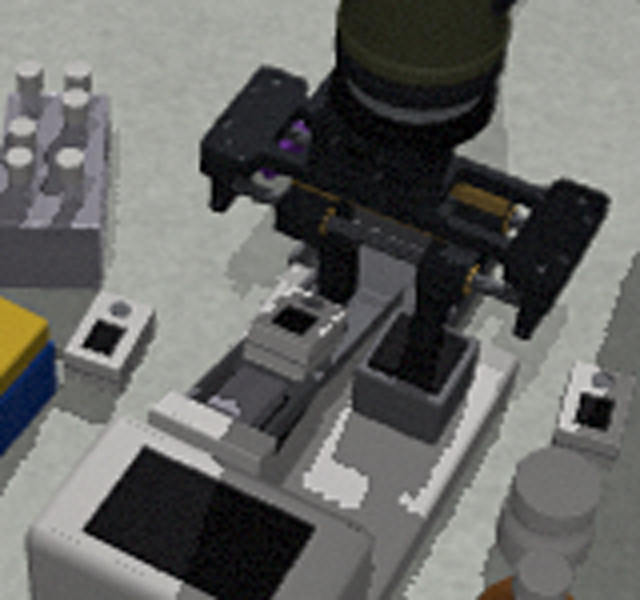

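View pics/w4.png

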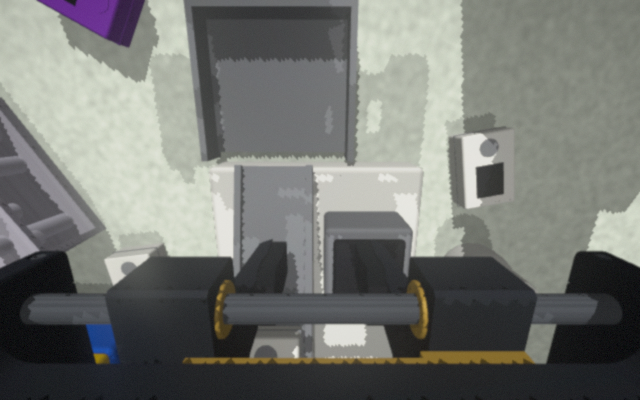

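{"op": "send_rows", "data": {"motion": [[[0,0,0,0,0,0,0.15],[0,0,0,0,0,0,0.15],[0,0,0,0,0,0,0.15],[0,0,0,0,0,0,0.15],[0,0,0,0,0,0,0.15]]]}}

```text
clock: 5.08
tool_pos: [0.4769, 0.0857, 0.0823]
eef_rot: [0.693, 0.143, -0.142, -0.693]
contact_force: [-1.7, -0.2, 8.6]
opening: 0.423
```

Run:
```python
from h import *; from plant import imaging,get_state
s=get_state();print(s["tool_pos"],s["contact_force"])
d=imaging.snapshot("scene"); im=d["img"][:,:,::-1]
x0,y0,x1,y1=(335,180,415,240)
im=cv2.resize(im[y0:y1,x0:x1],None,fx=8,fy=8,interpolation=cv2.INTER_CUBIC); a=im.copy()
p=np.array([.4965,.0635,.407])
for c0,col in((-.057,(0,255,0)),):
    for z in (0,.022):
        X=[ch(c0+sx*.025,sy*.017,z) for sx,sy in((1,1),(1,-1),(-1,-1),(-1,1))]
        u=(proj(d,r2w(p,X))+.5-[x0,y0])*8; cv2.polylines(im,[np.int32(u)],True,col,1)
X=[ch(-.026,.019,0),ch(-.026,-.019,0)]
u=(proj(d,r2w(p,X))+.5-[x0,y0])*8; cv2.polylines(im,[np.int32(u)],True,(0,0,255),1)
cv2.imwrite("pics/scene5.png",im)
```

```text
[0.47687721 0.08570895 0.08226755] [-1.67486775 -0.20147585  8.64644283]
```

View pics/scene5.png

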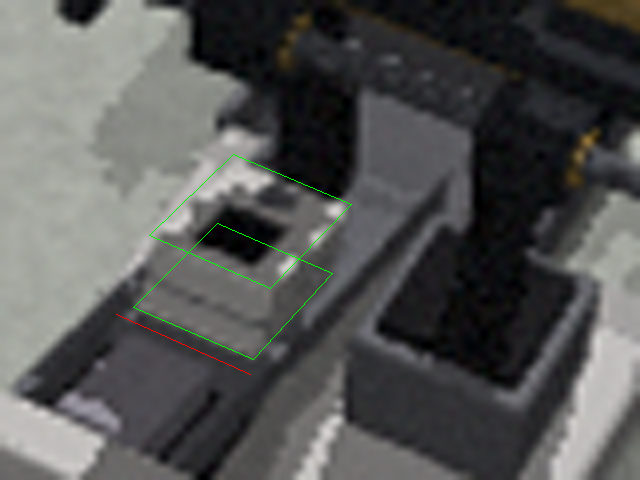

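Run:
```python
from h import *; from plant import imaging
d=imaging.snapshot("scene"); b=D["scene"]["img"]; a=d["img"]
out=[]
for i,(x0,y0,x1,y1) in((b,(335,205,372,240)),(a,(345,195,385,225))):
    im=np.ascontiguousarray(i[y0:y1,x0:x1,::-1]); im=cv2.resize(im,None,fx=10,fy=10,interpolation=cv2.INTER_NEAREST)
    for v in range(x0,x1,5): cv2.putText(im,str(v),((v-x0)*10,10),0,.35,(0,0,255),1)
    for v in range(y0,y1,5): cv2.putText(im,str(v),(0,(v-y0)*10+5),0,.35,(0,0,255),1)
    out.append(cv2.copyMakeBorder(im,0,350-im.shape[0],0,0,cv2.BORDER_CONSTANT))
cv2.imwrite("pics/cmp.png",np.hstack(out))
p=np.array([.4965,.0635,.407])
for c,z in((0.0005,.016),(-.052,.022),(-.057,.022),(-.062,.022)): print(c,proj(D["scene"],r2w(p,[ch(c,0,z),ch(c+.025,.017,z),ch(c+.025,-.017,z)])).round(1).tolist())
```

```text
0.0005 [[353.0, 222.0], [355.1, 231.4], [339.5, 224.3]]
-0.052 [[364.9, 208.0], [367.3, 216.7], [352.1, 210.1]]
-0.057 [[366.0, 207.0], [368.4, 215.6], [353.2, 209.0]]
-0.062 [[367.0, 205.9], [369.4, 214.5], [354.3, 207.9]]
```

View pics/cmp.png

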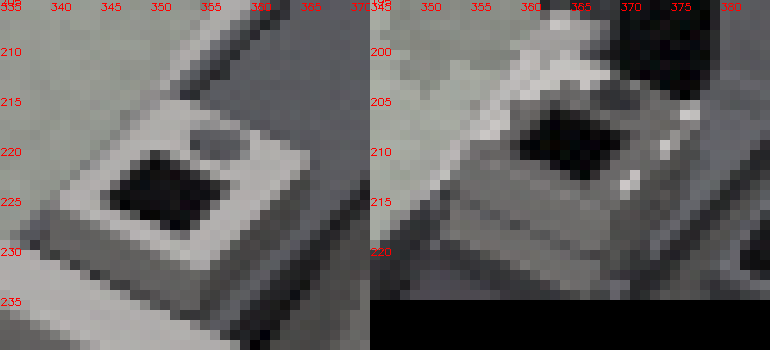

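Run:
```python
from plant import job,get_state
s=get_state();print(s["clock"],s["tool_pos"],s["contact_force"]); print(job.finish_job())
```

```text
5.1833 [0.47686764 0.08570665 0.08226412] [-1.51785715 -0.26244378  8.81873413]
the job is handed in; nothing more can be done
None
```

I handed the job in at 5.2 s, with the eject key still pressed and the cartridge stopped against the other finger. `finish_job` gives no verdict, so what follows is what I measured.

- **Key:** the measured fingertip height puts it about 8–9 mm down, with a steady push of about 9 N. Held down means beyond 4 mm.
- **Cartridge:** it popped out, slid down and stopped at the chute finger. By the scene camera its centre is at about x = -58 mm on the chute, so its rear edge is roughly 7 mm clear of the pocket. Its outline matches a block lying flat, and it did not visibly move over a further half second of holding.
- **Other objects:** none of those visible in the last scene and wrist pictures had moved. I took no final picture with the top camera.

**What disagreed:** the wrist and top cameras placed the reader about 4 mm apart sideways. I used the average, then shifted the fingers 2 mm towards the key after a close wrist view. The measured press height also rose by about 0.4 mm during the hold, which I took to be noise.

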